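# Hold the photometer shutter at half light with the sample well stoppered

## Robot

A 6-joint arm with a two-finger parallel gripper is mounted at the origin on a cart in front of the work surface, level with it; the furniture and walls round the work are solid. World frame = base frame: x ahead of the robot, y to its left, z up, the work surface at z = 0. Lengths are in mm, angles in rad, forces in N, time in s.
With the tool pointing down it reaches from about 375 to 975 mm from the base axis. Payload 3.8 kg.
Tool frame: the origin (TCP) lies between the finger pads; the fingertips stand 17 mm ahead of it and the grasp point (between the pads) lies 2 mm behind it; z points along the fingers, y is the line along which they close (so a half turn about z gives the same grasp; the last joint's range is limited). The gripper opens to 88 mm and grips with 3 to 60 N. Pads are 18 mm wide; open, the fingers measure 123 mm over their backs; the gripper's body (75 mm by 187 mm) begins 45 mm behind the grasp point.
Start: joints at [1.135, 0.264, 1.604, -0, 1.274, -0.037], TCP at [262.108, 622.027, 255.706] pointing down, gripper open.
Joint ranges: [-2.63, 2.63], [-0.94, 2.18], [0.31, 2.57], [-1.31, 4.45], [0, 2.66], [-2.55, 2.55]. Speed limits (rad/s): [2.57, 2.57, 3.14, 3.14, 3.14, 3.14].

## Interface

Orientations are given as a unit quaternion [x, y, z, w].
In Python, from station import robot, cams, job_done gives the robot as it stands.
- The arm moves only by the tool hand_motion, called as a command line: name --argument value ..., lists and objects as JSON in quotes. Schema: {"type":"object","properties":{"rows":{"type":"array","items":{"type":"array","items":{"type":"array","items":{"type":"number"},"minItems":7,"maxItems":7},"minItems":1,"maxItems":8},"minItems":1,"maxItems":1},"squeeze":{"type":"number"},"only":{"type":"string"},"quiet":{"type":"boolean"},"lines":{"type":"string"}},"required":["rows"],"additionalProperties":false}. rows is a list that holds a single list of rows (three levels of brackets), with 1 to 8 rows, each of 7 numbers: a rotation vector rx, ry, rz in shares of 2 pi rad (1.0 is 2 pi rad), then dx, dy, dz in fractions of the full range, 1 being 400 mm, then the opening from 0.0 (shut) to 1.0 (fully open); each row shifts and turns the commanded pose from where the row before left it, along the tool's axes as they then stand; what a row does not reach is not made up. A row lasts 1/10 s, in which the tool goes at most 50 mm and 0.15 rad, less where a joint would pass 70% of its speed; a pose out of reach is approached as far as the arm can. The fingers move at their own pace and stop on an object; squeeze is the grip in N (left out, the last holds). Time passes only in rows, so rows that do not move let the fingers close. The tool returns the time, the measured TCP pose, the force, the opening and the grip force at its end. only (a regular expression) keeps the lines of the reply that match it, lines (a string "A,B") keeps lines A to B, and quiet returns only ok. A shift or turn number past 1, either way, is cut back to 1. Input that does not fit is refused with a message, and nothing moves.
- robot.get_state(): the state, without advancing time (a new reading comes with each control period).
- cams.get_image(name): name is "side" or "top" or "wrist"; returns a dict with "img" (480x640x3 uint8, red, green, blue), "fx", "fy", "cx", "cy" (pixels), "R" (3x3) and "t" (3): a world point X has camera coordinates R X + t; the wrist camera has in their place "hand_eye" (4x4, takes a point from camera to tool coordinates, whose origin is the TCP and whose axes are the flange's). Camera axes: x right, y down, z forward; pixel columns grow to the right and rows downward; lengths in mm; the calibration is good to about 2 mm. A picture is of the moment at which its call begins: read the wrist's pose just before it. There is no depth.
- job_done(): hands the job in; it is judged then, once.
The state is a dict: "time": time; "joint_positions": joint angles; "dq": joint speeds; "tau": joint torques, N m; "eef_pos": TCP position; "tcp_rot": TCP orientation; "wrist_force": force on the tool from outside, world axes, zero at the start; "ft_torque": the same for the moment, N m; "width": opening from 0.0 (shut) to 1.0 (fully open); "grip_force": force on a finger pad.
Only numpy, scipy, OpenCV 4.12 (cv2) and the standard library are available. Lean on these libraries where they do the work, as an engineer would, in place of code of your own. Each camera call takes 0.05 s, during which the arm holds its last target. There are 200 camera calls.

## Task

Ready the bench photometer for its half-light reading: set the black tapered stopper into the round sample well on top of it, upright and fully home with its flange flat on the black collar, and let go of it. Only then, so that room light cannot reach the detector, slide the red shutter tab away from its sprung-shut end to the orange half-way mark, never running past the three-quarter mark, and hold it there against its spring; the program finishes while the gripper is still holding the shutter at half. Do not disturb the timer to the right of it or the cartridge on the bench behind it.

Things in the scene. Friction and masses are not known exactly. Their poses are not given: they have to be found in the camera images.
- photometer: fixed bench photometer, 150 (x) x 222 (y) mm, 94 mm high. Origin: centre of the underside; x from its front (display, towards the robot) to its back, y to the left as seen by the robot, z up. Left: white sample chamber; middle: black shutter block with the red tab; right: grey finned lamp house. Only collar, guide strips (99 mm), tab and stopper stand higher
- well_mouth (a point): centre of the mouth of the sample well, level with the top of its black collar, 99 mm above the bench (collar 52 mm outside diameter, 7 mm high; straight bore 36 mm, 42 mm deep); axes as the photometer's. It is 72 mm to the left (photometer y) of the tab's line
- stopper: loose black rubber stopper, about 50 g, with a knurled aluminium grip, upright on its narrow end on the bench, in front of tall equipment (up to 0.4 m high, from x = 0.48 back, y > -0.13). Origin: centre of its underside, z up. Taper from 28 mm diameter at the bottom to 33 mm at 28 mm height; flange 45 mm diameter from 28 to 34 mm; round grip 21 mm diameter from 34 to 66 mm (top)
- stopper_seat (a point): point on the stopper's axis at the underside of its flange, 28 mm above its origin; it meets well_mouth when the stopper is home
- shutter (a joint): travel of the shutter along the photometer's +x axis (away from the display side), m: 0 shut, 0.030 half (orange mark), 0.045 three-quarter mark, 0.060 fully open. A spring pushes it shut with 2.4 N at 0, 6 N at half, 9.6 N at full travel; it flies shut when let go
- shutter_tab (a point): centre of the top of the red finger tab on the shutter; moves with it. The tab is 16 mm thick along the travel (photometer x), 22 mm wide across it, and stands free 33 mm down from this point to a flat steel carriage 36 x 25 mm; top of the tab 133 mm above the bench
- half_mark (a point): where shutter_tab is when the shutter is at half travel; fixed on the photometer, axes as the photometer's
- lab_timer: loose small white timer lying to the right of the photometer, 68 x 66 x 18 mm, to be left alone; origin at the centre of its underside
- cartridge_d: loose white cartridge with blue lid, 36 x 36 x 56 mm, on the bench between the analyser's right side and the spray bottle, behind the photometer, to be left alone; origin at the centre of its underside

How it is judged (in metres and radians):
On the way, in this order (a step that is already met when the one before it is completed fails the run):
1. the stopper is home in the sample well and let go, with the shutter still shut (horizontal distance between stopper_seat and well_mouth below 0.004 m and z of stopper_seat in the frame of well_mouth below 0.003 m and angle between stopper's own z axis and vertical below 0.09 rad and contact force between the fingers and stopper below 0.1 N and value of joint shutter below 0.006 m), for 0.3 s.
2. the shutter is held at half travel (value of joint shutter between 0.026 and 0.034 m and contact force between the fingers and photometer above 2 N), for 0.5 s.
At the end, for the whole second after the job is handed in: The fingers hold the shutter at rest at half travel, 30 mm plus or minus 4 mm, with more than 2 N on it, while the stopper sits untouched in the sample well: flange within 3 mm of the collar, within 4 mm of its axis and 0.09 rad of upright (all of step 2 and velocity of joint shutter between -0.01 and 0.01 m/s and horizontal distance between stopper_seat and well_mouth below 0.004 m and z of stopper_seat in the frame of well_mouth below 0.003 m and angle between stopper's own z axis and vertical below 0.09 rad and contact force between each of the arm, the fingers and stopper below 0.1 N); the arm keeps its last pose, push and grip.
It fails at once if the shutter is run past the three-quarter mark (value of joint shutter above 0.046 m).
It fails at once if the shutter is opened while the sample well is not stoppered (value of joint shutter above 0.008 m and (horizontal distance between stopper_seat and well_mouth above 0.006 m or z of stopper_seat in the frame of well_mouth above 0.006 m)).
It fails at once if the timer or the cartridge is pushed away (distance of any of lab_timer, cartridge_d from where it was at the start of the episode above 0.03 m).
It also fails if it takes over 58 s, if anything falls off the work surface, if the arm or the gripper's body presses on something with over 40 N, if the wrist force passes 120 N, or if a joint passes its speed limit or range.

## Working session

There is one attempt and no reset: what is moved stays moved. The work goes in short steps, Python scripts to look and compute and a tool call to move; the robot and the scene stay as the last step left them, time stands still between calls to the robot, and variables do not carry over. Pictures are saved under pics/ and viewed, at most 10 in all, crops included, and the job is handed in when it is done.

```bash
mkdir -p pics; ls
```

Create h.py:
```python
import numpy as np, cv2
from station import robot, cams, job_done
from scipy.spatial.transform import Rotation as Ro
def cam(n):
    s=robot.get_state(); d=cams.get_image(n)
    if n=="wrist":
        T=np.eye(4); T[:3,:3]=Ro.from_quat(s["tcp_rot"]).as_matrix(); T[:3,3]=s["eef_pos"]
        W=np.linalg.inv(T@np.array(d["hand_eye"])); d["R"],d["t"]=W[:3,:3],W[:3,3]
    d["R"]=np.array(d["R"]);d["t"]=np.array(d["t"]); return d
def save(d,f): cv2.imwrite("pics/"+f,d["img"][:,:,::-1])
def proj(d,X):
    c=d["R"]@np.array(X,float)+d["t"]; return np.array([d["fx"]*c[0]/c[2]+d["cx"],d["fy"]*c[1]/c[2]+d["cy"]])
def ray(d,p):
    o=-d["R"].T@d["t"]; v=d["R"].T@np.array([(p[0]-d["cx"])/d["fx"],(p[1]-d["cy"])/d["fy"],1]); return o,v/np.linalg.norm(v)
def atz(d,p,z):
    o,v=ray(d,p); return o+v*(z-o[2])/v[2]
```

Run:
```python
from h import *
s=robot.get_state(); print(s["eef_pos"],Ro.from_quat(s["tcp_rot"]).as_matrix().round(3),s["time"],s["width"])
for n in("top","side","wrist"):
    d=cam(n); save(d,n+"0.png"); print(n,-d["R"].T@d["t"],d["R"][2],d["fx"])
```

```text
pics
[261.83483297 621.42262621 254.42860207] [[-0.922  0.388 -0.001]
 [ 0.388  0.922 -0.002]
 [ 0.    -0.002 -1.   ]] 0.0 0.99989990325494
top [ 519.87083113 -280.0352211  1082.32709888] [ 0.11590978 -0.00136294 -0.99325881] 472.2215809503685
side [  661.8994296  -1364.26573412   766.01642902] [-0.02539923  0.84401817 -0.53571281] 586.9486743133838
wrist [199.95543652 648.91139703 383.20643418] [ 0.24477118 -0.107094   -0.96364825] 429.8277068691951
```

View pics/top0.png

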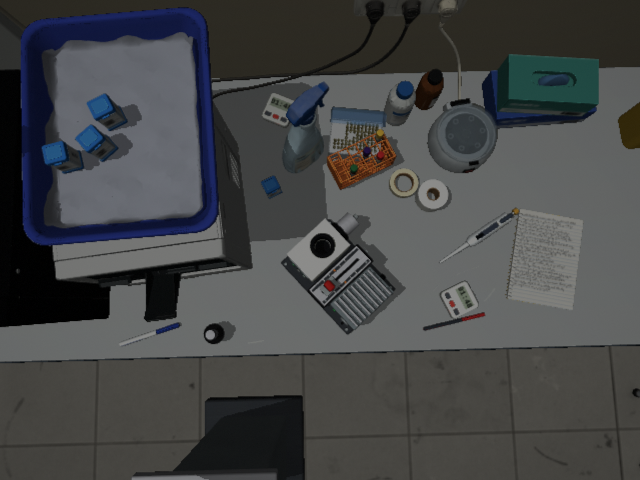

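View pics/side0.png

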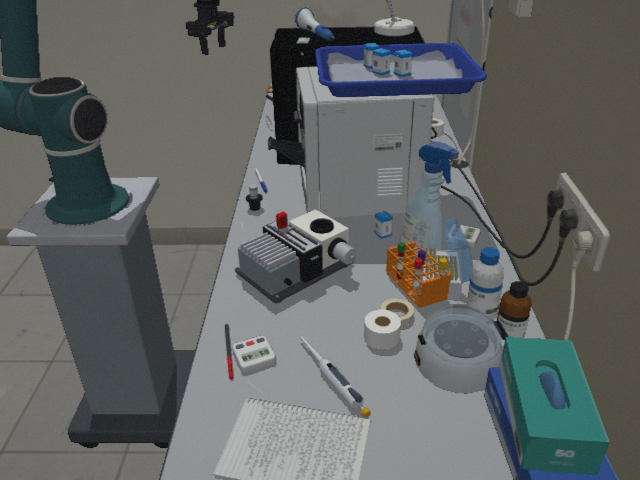

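The top view shows the stopper at about (211,333), the well at (322,245), the red tab at (329,286) and the slot running to about (368,250). In the side view the stopper is at (254,200), the tab at (282,219) and the well at (322,226). I'll enlarge crops of both.

Run:
```python
from h import *
t=cv2.imread("pics/top0.png");s=cv2.imread("pics/side0.png")
a=cv2.resize(t[210:340,275:405],(520,520),interpolation=3)
b=cv2.resize(t[310:350,190:230],(240,240),interpolation=3)
c=cv2.resize(s[175:215,235:275],(240,240),interpolation=3)
o=np.zeros((520,770,3),np.uint8);o[:,:520]=a;o[:240,525:765]=b;o[250:490,525:765]=c
cv2.imwrite("pics/crop1.png",o)
T=cam("top");S=cam("side")
for n,p,z in(("stop",(211,333),66),("well",(322,245),99),("tab",(329,286),133),("slotend",(368,250),99)):print(n,atz(T,p,z).round(1))
for n,p,z in(("stop",(254,188),66),("tab",(282,214),133),("well",(322,226),99)):print(n,atz(S,p,z).round(1))
```

```text
stop [459.  -33.8  66. ]
well [ 636.3 -274.5   99. ]
tab [ 549.2 -286.5  133. ]
slotend [ 623.1 -370.5   99. ]
stop [461.1 -42.   66. ]
tab [ 553.3 -287.7  133. ]
well [ 637.9 -282.5   99. ]
```

View pics/crop1.png

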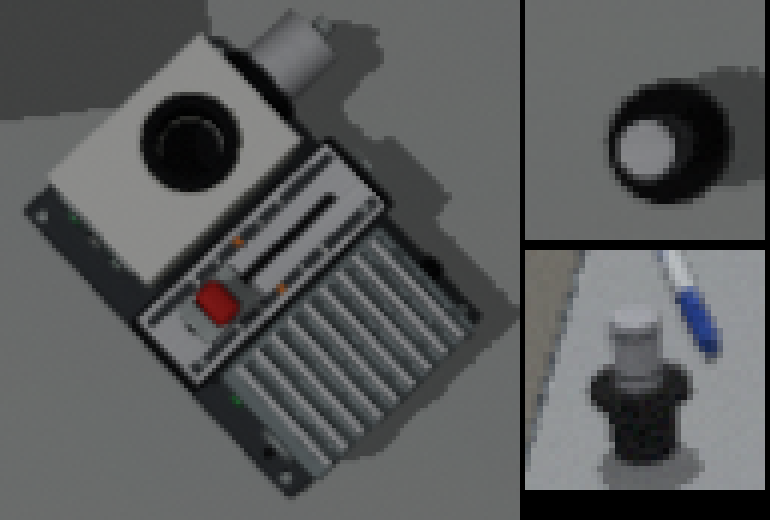

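Run:
```python
from h import *
T=cam("top");S=cam("side")
g=lambda u,v,z:atz(T,(275+(u+.5)/4-.5,210+(v+.5)/4-.5),z)[:2]
ang=lambda a,b:np.degrees(np.arctan2(*(b-a)[::-1]))
print("strips",ang(g(142,322,99),g(328,142,99)),ang(g(200,384,99),g(385,207,99)))
print("white y", ang(g(152,285,94),g(48,178,94))-90,ang(g(302,140,94),g(202,37,94))-90,"x",ang(g(48,178,94),g(202,37,94)),ang(g(152,285,94),g(302,140,94)))
w=g(190,142,99);t=g(217,303,133);print("well",w,"tab",t)
for y in(-46,-47,-48,-49,-50):
    e=np.radians(y);ex=np.array([np.cos(e),np.sin(e)]);ey=np.array([-ex[1],ex[0]]);print(y,"well in tab",(w-t)@ex,(w-t)@ey)
m=(g(238,242,99)+g(281,290,99))/2;print("marks",m, "dist",np.linalg.norm(m-t))
o,v=ray(T,(210,334.8));print("stop",atz(T,(210,334.6),66),atz(S,(253.3,186.3),66))
print("side tab",atz(S,(282,214),133))
```

```text
strips -47.56977885592603 -48.099658734938956
white y -47.28159067699333 -47.850292243586296 x -48.76098404045905 -47.55450481904675
well [ 636.07141238 -274.80128701] tab [ 550.46721156 -286.28458902]
-46 well in tab 51.205278467616935 69.55548058949539
-47 well in tab 49.983569138499526 70.4385422844532
-48 well in tab 48.746634330020825 71.3001477170777
-49 well in tab 47.49485082450594 72.14003443400753
-50 well in tab 46.22859992733697 72.95794659761256
marks [ 570.14020872 -309.14749944] dist 30.161888037755247
stop [455.67088909 -31.64692744  66.        ] [458.26267286 -32.67461246  66.        ]
side tab [ 553.30090775 -287.72206335  133.        ]
```

The photometer yaw is about −48°, and tab-to-well comes out at 71–72 mm, matching the 72 mm given. The stopper is at about (457,−32). I'll move to a hover in front of it and look with the wrist camera.

Units first: shifts go in shares of 400 mm and turns go in shares of 2 pi rad. So -39.2 mm is -0.098, -28.8 mm is -0.072.

hand_motion --rows '[[[0, 0, 0, -0.072, -0.098, 0, 1], [0, 0, 0, -0.072, -0.098, 0, 1], [0, 0, 0, -0.072, -0.098, 0, 1], [0, 0, 0, -0.072, -0.098, 0, 1], [0, 0, 0, -0.072, -0.098, 0, 1], [0, 0, 0, -0.072, -0.098, 0, 1], [0, 0, 0, -0.072, -0.098, 0, 1]]]'

```text
time: 1.05
eef_pos: [341.4, 289.1, 255.9]
tcp_rot: [0.198, 0.98, 0.0, 0.0]
wrist_force: [0.7, -0.5, 0.5]
width: 1.002
grip_force: 0.0
```

hand_motion --rows '[[[0, 0, 0, -0.072, -0.098, 0, 1], [0, 0, 0, -0.072, -0.098, 0, 1], [0, 0, 0, -0.072, -0.098, 0, 1], [0, 0, 0, -0.072, -0.098, 0, 1], [0, 0, 0, -0.072, -0.098, 0, 1], [0, 0, 0, -0.072, -0.098, 0, 1], [0, 0, 0, -0.072, -0.098, 0, 1]]]'

```text
time: 1.75
eef_pos: [420.6, -42.3, 256.2]
tcp_rot: [0.198, 0.98, 0.0, 0.001]
wrist_force: [0.9, -0.1, 0.8]
width: 1.002
grip_force: 0.0
```

hand_motion --rows '[[[0, 0, -0.0223, 0, 0, 0, 1], [0, 0, -0.0223, 0, 0, 0, 1], [0, 0, -0.0191, 0, 0, 0, 1], [0, 0, 0, 0, 0, 0, 1]]]'

```text
time: 2.15
eef_pos: [420.5, -40.6, 255.8]
tcp_rot: [-0.0, 1.0, -0.0, 0.0]
wrist_force: [0.5, 0.1, 1.4]
width: 0.999
grip_force: 0.0
```

Run:
```python
from h import *
s=robot.get_state(); print(s["eef_pos"],Ro.from_quat(s["tcp_rot"]).as_matrix().round(3),s["joint_positions"])
d=cam("wrist");save(d,"w1.png");print(proj(d,(457,-32,66)),proj(d,(457,-32,0)))
```

```text
[420.53160299 -40.62653663 255.8224118 ] [[-1.    -0.001  0.   ]
 [-0.001  1.    -0.   ]
 [-0.    -0.    -1.   ]] [-1.55262700e-01 -2.32817664e-01  2.10774047e+00 -2.26317854e-05
  1.26640090e+00 -1.72673387e+00]
[339.53454877 256.2857221 ] [337.8772258  234.17211925]
```

View pics/w1.png

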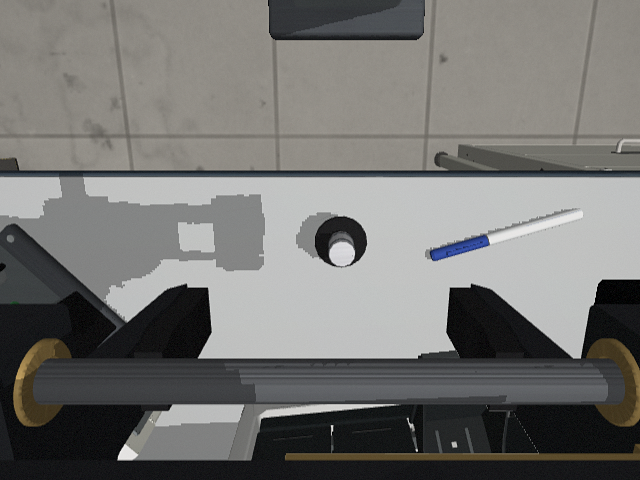

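The wrist view shows the stopper's grip top at (341.5,254) and its flange at (341,242). That is within 3 px of the prediction, so I'll refine from this view.

Run:
```python
from h import *
d=cam("wrist"); g=d["img"].mean(2)
m=(g[235:270,325:360]>150).astype(np.uint8);
n,l,st,c=cv2.connectedComponentsWithStats((d["img"][...,:].min(2)[235:275,322:362]>175).astype(np.uint8));print(st,c+[322,235])
p=(341.5,253.5);print(atz(d,p,66), atz(d,(341,242),34), atz(d,(320,242),34)[1]-atz(d,(366,242),34)[1])
```

```text
[[  0   0  40  33 722]
 [  7   7  26  24 482]
 [  0  22  40  18 396]] [[341.06094183 247.19252078]
 [341.3879668  253.43153527]
 [342.43686869 269.12373737]]
[454.77721389 -30.32144107  66.        ] [454.74970061 -29.85921364  34.        ] -39.04530104943334
```

hand_motion --rows '[[[0, 0.0223, 0, 0.05, 0, 0, 1], [0, 0.0223, 0, 0, 0, 0, 1], [0, 0.0223, 0, 0, 0, 0, 1], [0, 0, 0, 0, 0, 0, 1]]]'

```text
time: 2.65
eef_pos: [401.9, -40.0, 253.0]
tcp_rot: [-0.0, 0.977, -0.0, -0.212]
wrist_force: [0.8, -0.2, 0.4]
width: 0.996
grip_force: 0.0
```

Run:
```python
from h import *
s=robot.get_state(); print(s["eef_pos"],Ro.from_quat(s["tcp_rot"]).as_matrix().round(3),s["joint_positions"])
```

```text
[401.9052426  -40.00317454 253.01423874] [[-0.91  -0.    -0.414]
 [-0.     1.    -0.   ]
 [ 0.414 -0.    -0.91 ]] [-0.12074238  0.02603193  1.93429564 -0.05017129  1.60505604 -1.68290181]
```

The tilt went the wrong way, so I'll reverse it.

Scaled: -0.14 rad is -0.0223.

hand_motion --rows '[[[0, -0.0223, 0, 0, 0, 0, 1], [0, -0.0223, 0, 0, 0, 0, 1], [0, -0.0223, 0, 0, 0, 0, 1], [0, -0.0223, 0, 0, 0, 0, 1], [0, -0.0223, 0, 0, 0, 0, 1], [0, -0.0223, 0, 0, 0, 0, 1], [0, 0, 0, 0, 0, 0, 1]]]'

```text
time: 3.35
eef_pos: [396.4, -39.6, 253.4]
tcp_rot: [0.001, 0.978, 0.0, 0.21]
wrist_force: [-1.0, -0.3, -0.5]
width: 0.999
grip_force: 0.0
```

Run:
```python
from h import *
s=robot.get_state();R=Ro.from_quat(s["tcp_rot"]).as_matrix(); print(s["eef_pos"],R.round(3),s["joint_positions"])
p=np.array(s["eef_pos"])
G=np.array([456,-31,58])+2*R[:,2]
for z in (75,0): T=G+[0,0,z]; print(T,R.T@(T-p)); p=T
```

```text
[396.4204546  -39.63431535 253.37152338] [[-0.912  0.001  0.41 ]
 [ 0.001  1.    -0.   ]
 [-0.41   0.    -0.912]] [-0.24232461 -0.59207226  2.38916956  0.12221051  0.936716   -1.86409919]
[456.81972055 -31.00028863 131.17570339] [ -5.00044779   8.65913576 136.21472409]
[456.81972055 -31.00028863  56.17570339] [ 3.07395136e+01 -2.36060553e-02  6.84111230e+01]
```

Scaled: 34.2 mm is 0.0855, 34 mm is 0.085.

hand_motion --rows '[[[0, 0, 0, -0.0025, 0.0055, 0.085, 1], [0, 0, 0, -0.0025, 0.0055, 0.085, 1], [0, 0, 0, -0.0038, 0.0055, 0.085, 1], [0, 0, 0, -0.0038, 0.0053, 0.0855, 1], [0, 0, 0, 0, 0, 0, 1], [0, 0, 0, 0, 0, 0, 1]]]'

```text
time: 3.95
eef_pos: [460.8, -31.3, 133.2]
tcp_rot: [-0.001, 0.978, 0.0, 0.207]
wrist_force: [0.1, 0.1, -0.2]
width: 0.999
grip_force: 0.0
```

Run:
```python
from h import *
s=robot.get_state();R=Ro.from_quat(s["tcp_rot"]).as_matrix(); print(s["eef_pos"],s["joint_positions"],s["wrist_force"])
p=np.array(s["eef_pos"])
d=cam("wrist");save(d,"w2.png");print(proj(d,(456,-31,66)),proj(d,(456,-31,34)))
G=np.array([456,-31,58])+2*R[:,2]; print(R.T@(G-p))
```

```text
[460.81683246 -31.25822592 133.20378336] [-0.17077483 -0.27624629  2.43588262  0.12912595  0.57420264 -1.83697104] [ 0.07084153  0.08389949 -0.20717012]
[328.46000105 202.19114638] [328.52175226 165.641495  ]
[34.87172347  0.22575269 68.80411309]
```

View pics/w2.png

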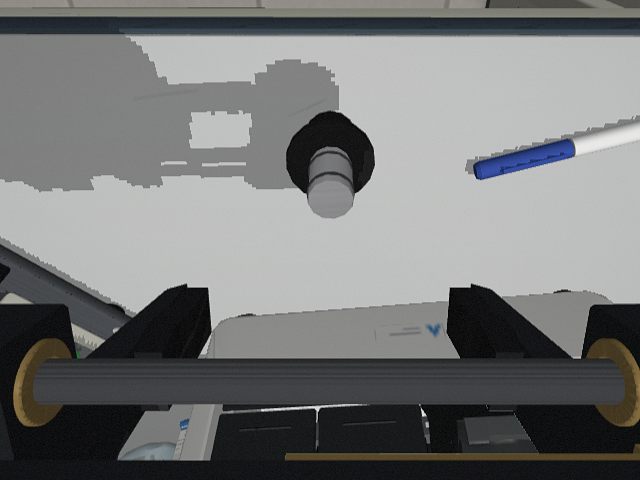

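The wrist view now shows the grip top centred at about (331,197.5) and the flange spanning columns 287–374.

Run:
```python
from h import *
s=robot.get_state();R=Ro.from_quat(s["tcp_rot"]).as_matrix();p=np.array(s["eef_pos"])
d=cam("wrist");X=atz(d,(331,197.5),66);print(X)
X[2]=58;X[0]=(X[0]+455)/2
print(X,R.T@(X+2*R[:,2]-p))
```

```text
[455.392135   -30.16358738  66.        ]
[455.1960675  -30.16358738  58.        ] [37.06200539  1.35624282 69.37179817]
```

hand_motion --rows '[[[0, 0, 0, 0.03, 0.001, 0.055, 1], [0, 0, 0, 0.03, 0.001, 0.055, 1], [0, 0, 0, 0.0175, 0.0008, 0.0325, 0.7], [0, 0, 0, 0.015, 0.0008, 0.031, 0.5], [0, 0, 0, 0, 0, 0, 0.45], [0, 0, 0, 0, 0, 0, 0.45]]]'

```text
time: 4.65
eef_pos: [456.3, -30.5, 56.8]
tcp_rot: [-0.0, 0.978, -0.0, 0.21]
wrist_force: [0.3, -0.4, 0.0]
width: 0.666
grip_force: 0.0
```

Run:
```python
from h import *
s=robot.get_state();R=Ro.from_quat(s["tcp_rot"]).as_matrix();p=np.array(s["eef_pos"])
print(p-2*R[:,2],R[:,2],s["joint_positions"],s["wrist_force"])
```

```text
[455.52363164 -30.45352575  58.61000149] [ 4.10333821e-01 -2.11184872e-05 -9.11935390e-01] [-0.17044583 -0.13493197  2.50677756  0.19942068  0.35889269 -1.91449465] [ 0.2648013  -0.4341873   0.02317168]
```

hand_motion --rows '[[[0, 0, 0, 0, 0, 0, 0.3], [0, 0, 0, 0, 0, 0, 0.1], [0, 0, 0, 0, 0, 0, 0.1], [0, 0, 0, 0, 0, 0, 0.1], [0, 0, 0, 0, 0, 0, 0.1], [0, 0, 0, 0, 0, 0, 0.1], [0, 0, 0, 0, 0, 0, 0.1], [0, 0, 0, 0, 0, 0, 0.1]]]' --squeeze 25

```text
time: 5.45
eef_pos: [455.4, -30.1, 55.1]
tcp_rot: [-0.001, 0.978, 0.0, 0.209]
wrist_force: [-0.4, 0.0, 1.3]
width: 0.219
grip_force: 25.0
```

Scaled: -40 mm is -0.1, -38 mm is -0.095.

hand_motion --rows '[[[0, 0, 0, -0.02, 0, -0.045, 0.1], [0, 0, 0, -0.0425, 0, -0.095, 0.1], [0, 0, 0, -0.0425, 0, -0.095, 0.1], [0, 0, 0, -0.0425, 0, -0.095, 0.1], [0, 0, 0, -0.0375, 0, -0.08, 0.1], [0, 0, 0, 0, 0, 0, 0.1], [0, 0, 0, 0, -0.075, 0, 0.1], [0, 0, 0, 0, -0.1, 0, 0.1]]]'

```text
time: 6.25
eef_pos: [455.4, -99.1, 233.9]
tcp_rot: [-0.003, 0.978, 0.001, 0.208]
wrist_force: [-0.4, 0.7, -1.3]
width: 0.221
grip_force: 25.0
```

hand_motion --rows '[[[0, 0, 0, 0, -0.1, 0, 0.1], [0, 0, 0, 0, -0.1, 0, 0.1], [0, 0, 0, 0, -0.075, 0, 0.1], [0, 0, 0, -0.0825, -0.0325, 0.0375, 0.1], [0, 0, 0, -0.0825, -0.0325, 0.0375, 0.1], [0, 0, 0, -0.0825, -0.0325, 0.0375, 0.1], [0, 0, 0, -0.0825, -0.0325, 0.0375, 0.1], [0, 0, 0, -0.05, -0.0125, 0.0225, 0.1]]]'

```text
time: 7.05
eef_pos: [624.4, -267.7, 231.2]
tcp_rot: [-0.0, 0.978, 0.001, 0.207]
wrist_force: [0.4, -0.2, -0.4]
width: 0.212
grip_force: 25.0
```

hand_motion --rows '[[[0, 0, 0, 0, 0, 0, 0.1], [0, 0, 0, 0, 0, 0, 0.1]]]'

```text
time: 7.25
eef_pos: [622.0, -266.2, 231.3]
tcp_rot: [-0.001, 0.978, 0.001, 0.207]
wrist_force: [0.6, -0.6, -0.1]
width: 0.217
grip_force: 25.0
```

Run:
```python
from h import *
s=robot.get_state();R=Ro.from_quat(s["tcp_rot"]).as_matrix();p=np.array(s["eef_pos"])
print(p-2*R[:,2],R.round(3),s["joint_positions"],s["wrist_force"],s["width"])
d=cam("wrist");save(d,"w3.png");print(proj(d,(636,-275,99)),proj(d,(550.5,-286.3,133)))
print(proj(d,p-2*R[:,2]-[0,0,57-34]),proj(d,p-2*R[:,2]-[0,0,57]))
```

```text
[ 621.21912304 -266.25258374  233.15861726] [[-0.915 -0.002  0.404]
 [-0.001  1.     0.003]
 [-0.404  0.002 -0.915]] [-0.54244003  0.0850351   1.9112057   0.29638066  0.8068655  -2.28393856] [ 0.63181661 -0.59246263 -0.07073887] 0.21703165389303758
[312.89847508 165.34898127] [277.71240058  20.64528676]
[327.53322472 283.12124079] [327.63121034 226.10150368]
```

View pics/w3.png

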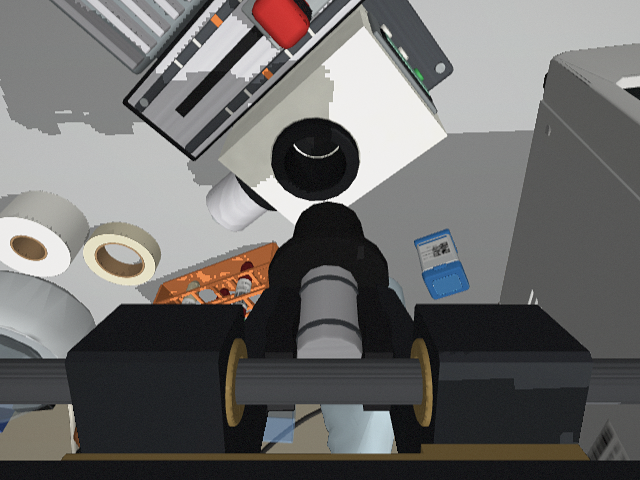

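The collar spans columns 272–360 and rows 117–200, and the bottle, tray and cartridge are clear. The stopper hangs upright with its flange at columns 269–388. I'll fit the collar's outline in the wrist and top views.

Create fit.py:
```python
from h import *
from scipy.optimize import minimize
a=np.linspace(0,2*np.pi,60)
def fit(d,x0,th,k=8):
    c=proj(d,(*x0,96)); r=int(0.11*480) if 0 else None
    e=np.linalg.norm(proj(d,(x0[0],x0[1]+33,96))-c); x,y=(c-e).astype(int); w=int(2*e)+1
    im=cv2.resize(d["img"][y:y+w,x:x+w],None,fx=k,fy=k,interpolation=cv2.INTER_LINEAR).max(2)
    m=(im<th).astype(np.uint8); m=cv2.morphologyEx(m,cv2.MORPH_CLOSE,np.ones((3*k,3*k)))
    n,l,s,q=cv2.connectedComponentsWithStats(m); i=l[l.shape[0]//2,l.shape[1]//2]
    cs,_=cv2.findContours((l==i).astype(np.uint8) if i else m,0,2); M=np.zeros_like(m); cv2.drawContours(M,[max(cs,key=cv2.contourArea)],-1,1,-1)
    def f(v):
        P=np.array([(proj(d,(v[0]+26*np.cos(t),v[1]+26*np.sin(t),z))-[x,y]+.5)*k-.5 for z in(92,99) for t in a],np.float32)
        A=np.zeros_like(m); cv2.fillConvexPoly(A,cv2.convexHull(P).astype(int),1); return 1-(A&M).sum()/(A|M).sum()
    return minimize(f,x0,method="Nelder-Mead",options=dict(initial_simplex=np.array(x0)+[[0,0],[6,0],[0,6]]))
```

Run:
```python
from fit import *
for n in("wrist","top","side"):
    d=cam(n)
    for th in(60,85):
        r=fit(d,(637,-275),th); print(n,th,r.x,r.fun)
```

```text
wrist 60 [ 635.72117719 -273.82084287] 0.14967314712624158
wrist 85 [ 635.53580868 -273.85933377] 0.14380980538465504
top 60 [ 631.27125216 -275.20451665] 0.41350604748394804
top 85 [ 631.27125216 -275.20451665] 0.4399928711459633
side 60 [ 636.57849121 -279.42510986] 0.0072599356335603105
side 85 [ 636.58546889 -277.81588817] 0.008001163805644418
```

Run:
```python
from h import *
s=robot.get_state();R=Ro.from_quat(s["tcp_rot"]).as_matrix();p=np.array(s["eef_pos"])-2*Ro.from_quat(s["tcp_rot"]).as_matrix()[:,2]
print(R.T@(np.array([635.5,-274.2,170])-p), R.T@[0,0,-1])
```

```text
[13.33939476 -7.72647386 65.42991084] [ 4.07002166e-01 -4.09527256e-04  9.13427101e-01]
```

Scaled: 18 mm is 0.045, 16 mm is 0.04.

hand_motion --rows '[[[0, 0, 0, -0.0025, -0.0093, 0.04, 0.1], [0, 0, 0, 0.01, -0.005, 0.045, 0.1], [0, 0, 0, 0.0125, -0.0025, 0.04, 0.1], [0, 0, 0, 0.0133, -0.0025, 0.0385, 0.1], [0, 0, 0, 0, 0, 0, 0.1], [0, 0, 0, 0, 0, 0, 0.1]]]'

```text
time: 8.05
eef_pos: [637.2, -274.4, 167.6]
tcp_rot: [-0.0, 0.978, 0.001, 0.208]
wrist_force: [0.5, 0.5, -0.1]
width: 0.218
grip_force: 25.0
```

Run:
```python
from h import *
s=robot.get_state();R=Ro.from_quat(s["tcp_rot"]).as_matrix();p=np.array(s["eef_pos"])-2*R[:,2]
print(p)
d=cam("side");i=d["img"][150:260,260:390];j=cv2.resize(i,None,fx=4.5,fy=4.5,interpolation=3);cv2.imwrite("pics/s4.png",j[:,:,::-1])
for z in(-24,-57):print((proj(d,p+[0,0,z])-[260,150])*4.5)
for y in (-274.2,-277):print((proj(d,(635.5,y,99))-[260,150])*4.5)
```

```text
[ 636.38155674 -274.37428403  169.3882584 ]
[274.38048053 249.81398228]
[275.55100606 309.48197735]
[274.19990728 333.04435395]
[274.12020298 336.07134435]
```

View pics/s4.png

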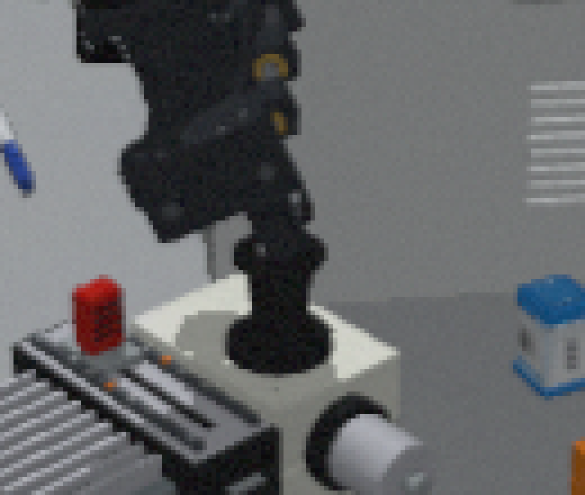

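The side view shows the stopper upright over the collar: flange centre column 281, collar centre column 280. I'll lower it.

Scaled: 9.1 mm is 0.0228, 8.8 mm is 0.022.

hand_motion --rows '[[[0, 0, 0, 0.012, 0, 0.022, 0.1], [0, 0, 0, 0.0103, 0, 0.0228, 0.1], [0, 0, 0, 0.008, 0, 0.0183, 0.1], [0, 0, 0, 0.006, 0, 0.0138, 0.1], [0, 0, 0, 0.003, 0, 0.0068, 0.1], [0, 0, 0, 0, 0, 0, 0.1]]]'

```text
time: 8.7
eef_pos: [636.5, -274.4, 130.8]
tcp_rot: [-0.0, 0.978, 0.0, 0.208]
wrist_force: [0.6, 0.0, -0.1]
width: 0.216
grip_force: 25.0
```

```bash
python3 -c "
from h import *
s=robot.get_state();R=Ro.from_quat(s['tcp_rot']).as_matrix();print(np.array(s['eef_pos'])-2*R[:,2],s['ft_torque'])"
```

```text
[ 635.68226782 -274.37199018  132.66172147] [0.03178426 0.27272939 0.01689197]
```

Scaled: 1.8 mm is 0.0045, 1.4 mm is 0.0035.

hand_motion --rows '[[[0, 0, 0, 0.002, 0, 0.0045, 0.1], [0, 0, 0, 0.0015, 0, 0.0035, 0.1], [0, 0, 0, 0.001, 0, 0.0023, 0.1], [0, 0, 0, 0, 0, 0, 0.1]]]'

```text
time: 9.1
eef_pos: [636.9, -274.6, 127.3]
tcp_rot: [-0.001, 0.978, 0.0, 0.208]
wrist_force: [0.2, 0.1, -0.1]
width: 0.221
grip_force: 25.0
```

hand_motion --rows '[[[0, 0, 0, 0.001, 0, 0.0023, 0.1], [0, 0, 0, 0.0005, 0, 0.0013, 0.1], [0, 0, 0, 0, 0, 0, 0.1]]]'

```text
time: 9.4
eef_pos: [637.2, -274.7, 126.2]
tcp_rot: [-0.001, 0.978, 0.0, 0.209]
wrist_force: [-0.2, 0.3, 0.6]
width: 0.212
grip_force: 25.0
```

Scaled: 0.9 mm is 0.0023, 0.4 mm is 0.001.

hand_motion --rows '[[[0, 0, 0, 0.001, 0, 0.0023, 0.1], [0, 0, 0, 0, 0, 0, 0.1]]]'

```text
time: 9.6
eef_pos: [637.5, -274.9, 126.1]
tcp_rot: [-0.001, 0.978, -0.0, 0.209]
wrist_force: [-2.4, 0.8, 4.9]
width: 0.219
grip_force: 25.0
```

hand_motion --rows '[[[0, 0, 0, 0.001, 0, 0.0023, 0.1], [0, 0, 0, 0, 0, 0, 0.1]]]'

```text
time: 9.8
eef_pos: [637.8, -274.9, 126.1]
tcp_rot: [-0.001, 0.978, -0.0, 0.21]
wrist_force: [-4.7, 2.4, 9.6]
width: 0.217
grip_force: 25.0
```

hand_motion --rows '[[[0, 0, 0, 0.001, 0, 0.0023, 0.1], [0, 0, 0, 0, 0, 0, 0.1]]]'

```text
time: 10.0
eef_pos: [637.8, -275.0, 126.0]
tcp_rot: [-0.001, 0.978, -0.0, 0.21]
wrist_force: [-9.3, 2.6, 13.7]
width: 0.215
grip_force: 25.0
```

The stopper is seated: z stopped changing while the force rose. I'll relieve the push and release.

Scaled: -1.3 mm is -0.0033, -0.7 mm is -0.0018.

hand_motion --rows '[[[0, 0, 0, 0, 0, -0.0033, 0.1], [0, 0, 0, 0, 0, -0.0018, 0.1], [0, 0, 0, 0, 0, 0, 0.1]]]' --squeeze 10

```text
time: 10.3
eef_pos: [637.1, -275.1, 125.9]
tcp_rot: [-0.001, 0.978, -0.0, 0.21]
wrist_force: [-1.1, 1.4, 6.2]
width: 0.215
grip_force: 10.0
```

hand_motion --rows '[[[0, 0, 0, 0, 0, 0, 0.3], [0, 0, 0, 0, 0, 0, 0.45], [0, 0, 0, 0, 0, 0, 0.45], [0, 0, 0, 0, 0, 0, 0.45], [0, 0, 0, 0, 0, 0, 0.45]]]'

```text
time: 10.8
eef_pos: [635.8, -274.5, 124.2]
tcp_rot: [-0.001, 0.978, 0.0, 0.208]
wrist_force: [-0.4, 0.7, 0.8]
width: 0.453
grip_force: 0.6
```

hand_motion --rows '[[[0, 0, 0, -0.01, 0, -0.0225, 0.45], [0, 0, 0, -0.02, 0, -0.045, 0.45], [0, 0, 0, -0.03, 0, -0.0675, 0.45], [0, 0, 0, -0.04, 0, -0.09, 0.45], [0, 0, 0, 0, 0, 0, 0.45], [0, 0, 0, 0, 0, 0, 0.45]]]'

```text
time: 11.4
eef_pos: [636.5, -275.1, 225.3]
tcp_rot: [-0.001, 0.978, -0.001, 0.21]
wrist_force: [-0.2, 0.1, -1.0]
width: 0.451
grip_force: 0.0
```

Run:
```python
from h import *
d=cam("side");i=d["img"][150:260,260:390];j=cv2.resize(i,None,fx=4,fy=4,interpolation=3)[:,:,::-1]
w=cam("wrist");o=np.zeros((600,800,3),np.uint8);o[:440,:390]=j[:,:390];k=w["img"][0:400,120:520][:,:,::-1];o[:400,395:795]=k;cv2.imwrite("pics/c5.png",o[:440])
print(proj(w,(635.5,-274.5,137)),proj(w,(550.5,-286.3,133)))
```

```text
[328.05548019 187.67641953] [295.77457699 -14.88572227]
```

View pics/c5.png

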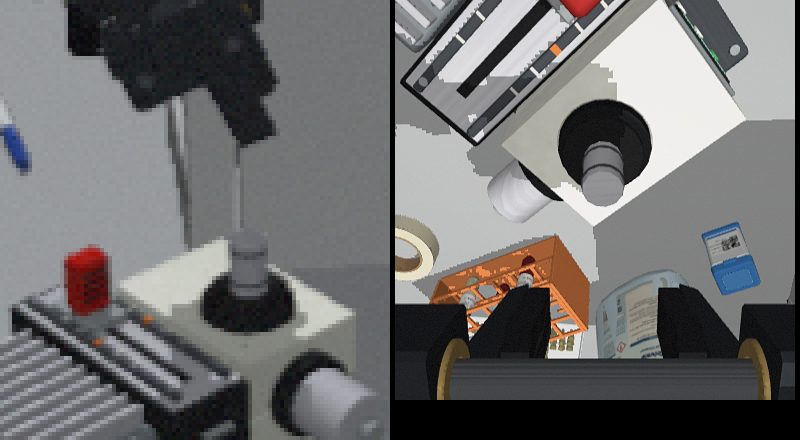

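The stopper is upright with its flange on the collar and has been let go; the tab is still at its shut end. Now I'll untilt and turn the tool so it closes along the shutter travel.

Scaled: 0.15 rad is 0.0239.

hand_motion --rows '[[[0, 0.0223, 0, 0, 0, 0, 0.45], [0, 0.0223, 0, 0, 0, 0, 0.45], [0, 0.0223, 0, 0, 0, 0, 0.45], [0, 0, 0.0239, 0, 0, 0, 0.45], [0, 0, 0.0239, 0, 0, 0, 0.45], [0, 0, 0.0239, 0, 0, 0, 0.45], [0, 0, 0.0239, 0, 0, 0, 0.45], [0, 0, 0.0239, 0, 0, 0, 0.45]]]' --quiet true

```text
ok
```

hand_motion --rows '[[[0, 0, 0.0239, 0, 0, 0, 0.45], [0, 0, 0.0239, 0, 0, 0, 0.45], [0, 0, 0.0239, 0, 0, 0, 0.45], [0, 0, 0.0239, 0, 0, 0, 0.45], [0, 0, 0.0239, 0, 0, 0, 0.45], [0, 0, 0.0239, 0, 0, 0, 0.45], [0, 0, 0.0239, 0, 0, 0, 0.45], [0, 0, 0.0239, 0, 0, 0, 0.45]]]' --quiet true

```text
ok
```

hand_motion --rows '[[[0, 0, 0.0239, 0, 0, 0, 0.45], [0, 0, 0.0239, 0, 0, 0, 0.45], [0, 0, 0.0239, 0, 0, 0, 0.45], [0, 0, 0, 0, 0, 0, 0.45], [0, 0, 0, 0, 0, 0, 0.45]]]'

```text
time: 13.6
eef_pos: [635.2, -274.3, 221.3]
tcp_rot: [0.931, 0.365, -0.001, -0.001]
wrist_force: [-0.1, 0.4, -0.5]
width: 0.45
grip_force: 0.0
```

Create go.py:
```python
from h import *
import sys
s=robot.get_state();R=Ro.from_quat(s["tcp_rot"]).as_matrix();p=np.array(s["eef_pos"])
print(p,"yaw y",np.degrees(np.arctan2(R[1,1],R[0,1])),R[:,2].round(3),s["joint_positions"])
print("delta tool",R.T@(np.array([float(a) for a in sys.argv[1:4]])-p))
```

```bash
python3 go.py 550.5 -286 225
```

```text
[ 635.15480693 -274.25123637  221.26741232] yaw y -47.23523227962898 [-0.003  0.001 -1.   ] [-4.43585853e-01  3.18394915e-01  1.59875809e+00 -4.07234164e-05
  1.22750881e+00  3.80836571e-01]
delta tool [-70.1305895  -48.86482647  -3.51157314]
```

Scaled: -24 mm is -0.06, -23 mm is -0.0575, 0.01 rad is 0.0016.

hand_motion --rows '[[[0, 0, 0.0016, -0.0575, -0.04, 0, 0.45], [0, 0, 0, -0.0575, -0.04, 0, 0.45], [0, 0, 0, -0.06, -0.0425, 0.025, 0.45], [0, 0, 0, 0, 0, 0.05, 0.45], [0, 0, 0, 0, 0, 0.045, 0.45], [0, 0, 0, 0, 0, 0, 0.45], [0, 0, 0, 0, 0, 0, 0.45]]]'

```text
time: 14.3
eef_pos: [550.8, -285.1, 174.7]
tcp_rot: [0.933, 0.359, -0.0, -0.001]
wrist_force: [-0.3, 1.1, 0.9]
width: 0.45
grip_force: 0.0
```

```bash
python3 go.py 550.5 -286 122
```

Run:
```python
from h import *
d=cam("wrist");save(d,"w6.png");print(proj(d,(550.5,-286.3,133)),proj(d,(636,-274.5,137)))
```

```text
[ 550.82917677 -285.0957892   174.65295434] yaw y -47.927571966458004 [-0.001  0.001 -1.   ] [-5.17764720e-01  2.23999141e-01  1.80771344e+00 -2.54139404e-06
  1.11138602e+00  3.18730003e-01]
delta tool [-0.82527065  0.52588387 52.65265359]
[329.07842725 289.7288241 ] [459.41980061 115.52788045]
```

View pics/w6.png

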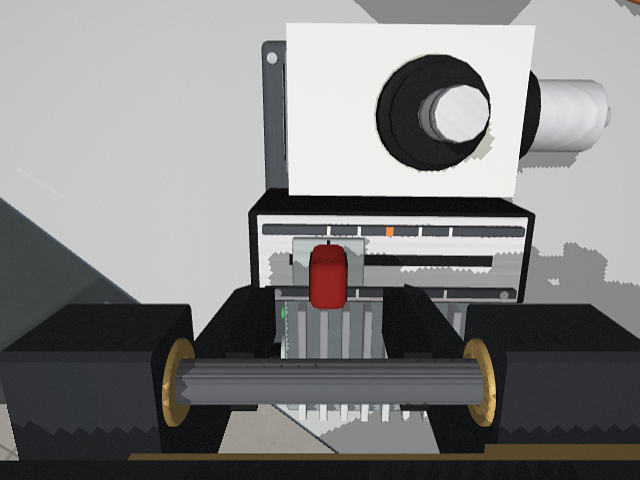

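The view shows the tab top at (328.5,285), midway between the fingers, with the travel to the right (+tool y) and the orange mark at (390,231). The stopper is home. I'll descend and close.

Scaled: 16 mm is 0.04, 15 mm is 0.0375.

hand_motion --rows '[[[0, 0, 0, -0.0013, 0, 0.0375, 0.45], [0, 0, 0, 0, 0, 0.04, 0.45], [0, 0, 0, 0, 0, 0.0325, 0.45], [0, 0, 0, 0, 0, 0.02, 0.45], [0, 0, 0, 0, 0, 0, 0.45]]]'

```text
time: 14.85
eef_pos: [549.5, -284.8, 120.6]
tcp_rot: [0.934, 0.358, -0.001, -0.002]
wrist_force: [0.9, 0.1, -0.3]
width: 0.451
grip_force: 0.0
```

```bash
python3 go.py 550.5 -286 122
```

```text
[ 549.45445315 -284.81863834  120.61405712] yaw y -48.00796681992566 [-0.004  0.002 -1.   ] [-5.18480959e-01  2.76626448e-01  1.85105362e+00  9.45699468e-06
  1.01811248e+00  3.19408532e-01]
delta tool [-0.0150986   1.57198963 -1.39220757]
```

hand_motion --rows '[[[0, 0, 0, 0, 0, 0, 0.1], [0, 0, 0, 0, 0, 0, 0.1], [0, 0, 0, 0, 0, 0, 0.1], [0, 0, 0, 0, 0, 0, 0.1], [0, 0, 0, 0, 0, 0, 0.1], [0, 0, 0, 0, 0, 0, 0.1]]]' --squeeze 30

```text
time: 15.45
eef_pos: [551.0, -285.5, 123.9]
tcp_rot: [0.934, 0.358, 0.0, 0.0]
wrist_force: [-2.1, 3.0, 5.4]
width: 0.181
grip_force: 30.0
```

```bash
python3 go.py 550.5 -286 122
```

```text
[ 550.99717241 -285.5484312   123.93813078] yaw y -48.01980199572925 [ 0.001 -0.    -1.   ] [-5.18401429e-01  2.73356657e-01  1.84834952e+00  3.04770313e-04
  1.01935800e+00  3.19542531e-01]
delta tool [-0.67242806  0.00232559  1.93785469]
```

Scaled: 6 mm is 0.015, 5 mm is 0.0125.

hand_motion --rows '[[[0, 0, 0, 0, 0.0125, 0, 0.1], [0, 0, 0, 0, 0.015, 0, 0.1], [0, 0, 0, 0, 0.015, 0, 0.1], [0, 0, 0, 0, 0.015, 0, 0.1], [0, 0, 0, 0, 0.01, 0, 0.1], [0, 0, 0, 0, 0.005, 0, 0.1], [0, 0, 0, 0, 0, 0, 0.1], [0, 0, 0, 0, 0, 0, 0.1]]]'

```text
time: 16.25
eef_pos: [569.8, -306.8, 123.9]
tcp_rot: [0.934, 0.358, -0.0, -0.001]
wrist_force: [-3.6, 4.0, 7.2]
width: 0.175
grip_force: 30.0
```

Run:
```python
from h import *
s=robot.get_state();p=np.array(s["eef_pos"]);e=np.radians(-47.9);print((p-[551,-285.5,0])@[np.cos(e),np.sin(e),0],p)
d=cam("wrist");w=d["img"][20:330,200:560];T=cam("side");k=cv2.resize(T["img"][170:260,230:360],(520,360),interpolation=3)
o=np.zeros((480,800,3),np.uint8);o[:310,:360]=w;o[:360,365:]=k[:,:435];cv2.imwrite("pics/c7.png",o[:,:,::-1])
```

```text
28.425752310592515 [ 569.82706047 -306.79933206  123.92750002]
```

View pics/c7.png

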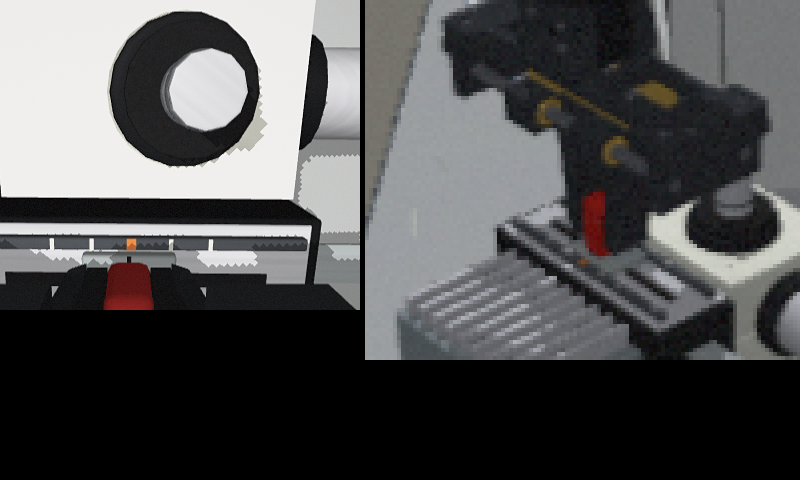

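The carriage index line is at column 129 and the orange mark at 131, with ticks about 40 px per 15 mm, so the shutter is near 29 mm. The stopper is still home. I'll add 1 mm, let it settle and hand in.

Scaled: 1 mm is 0.0025.

hand_motion --rows '[[[0, 0, 0, 0, 0.0025, 0, 0.1], [0, 0, 0, 0, 0, 0, 0.1], [0, 0, 0, 0, 0, 0, 0.1], [0, 0, 0, 0, 0, 0, 0.1], [0, 0, 0, 0, 0, 0, 0.1], [0, 0, 0, 0, 0, 0, 0.1], [0, 0, 0, 0, 0, 0, 0.1], [0, 0, 0, 0, 0, 0, 0.1]]]'

```text
time: 17.15
eef_pos: [570.4, -307.4, 123.9]
tcp_rot: [0.934, 0.358, -0.0, -0.001]
wrist_force: [-4.8, 3.8, 7.3]
width: 0.176
grip_force: 30.0
```

```bash
python3 -c "
from h import *
s=robot.get_state();p=np.array(s['eef_pos']);e=np.radians(-47.9);print((p-[551,-285.5,0])@[np.cos(e),np.sin(e),0],s['grip_force'])
print(job_done())"
```

```text
29.27535134353117 29.993082121945918
the job is handed in; nothing more can be done
None
```

I handed the job in at about 17 s: the stopper is home in the well and released, and the gripper is holding the shutter at about 29–30 mm, the half mark; the hand-in returned no verdict.

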